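# Run the bottle nest of the capping jig to its end stop

## Task

On the capping jig, press the round lock button down with a fingertip and, keeping it pressed all the way, push the bottle-nest carriage along its rail until it sits fully home against the end stop. Then let the button spring back up so that the carriage is locked there, and move clear. Nothing has to be gripped or lifted; leave the bottles and the tub of caps standing where they are.

Things in the scene. Friction and masses are not known exactly. Their poses are not given: they have to be found in the camera images.
- jig: Capping jig fixed to the bench: base plate 330 x 110 x 8 mm with a 60 mm wide, 300 mm long steel rail, rail top 30 mm above the bench. Its +x axis is the way the carriage must slide, towards the end stop; z is up. Origin on the bench under the rail's middle line; the plate reaches 209 mm ahead of it and 121 mm behind. A low keeper (34 mm high) closes the rear end of the rail.
- nest_carriage (a joint): How far the carriage has slid, in m: 0 to 0.003 at the start; 0.075 to 0.120 when home, depending on where the end stop is set. A plate 140 x 70 mm, top 42.5 mm above the bench, bearing from back to front: lock button, push plate, empty white bottle nest (ring 64 mm across). Button up: a lock plate catches on teeth in the rail. Button down at least 5 mm: it slides against 2 to 3 N.
- lock_button (a joint): How far the lock button is pressed, in m: 0 up (locked), 0.008 fully down; the lock is free from about 0.005. Spring: about 2 N to begin moving, 6 N fully down; it springs back when let go. If let go with the carriage short of the end stop it catches between the rail's teeth, or stays partly down under a tooth.
- button_top (a point): Centre of the top face of the lock button: a black round button 36 mm across on the rear part of the carriage, axis vertical; its top is about 60 mm above the bench when up, 52 mm when fully down. It rides with the carriage. It stands 30 mm behind the push plate's rear face.
- push_plate (a point): Point on the rear face (towards the button) of the push plate, 71 mm above the bench: an upright aluminium plate across the carriage, 60 mm wide, 10 mm thick, its top 82 mm above the bench (22 mm above the button's top). A finger on the button can push this face towards the end stop. Friction under the finger may move the unlocked carriage before the finger meets it.
- carriage_front (a point): Point in line with the carriage's front end face, 45 mm above the bench, 70 mm ahead of the carriage's middle; this end meets the end stop.
- stop_face (a point): Point on the face of the end stop that the carriage's front end meets, 45 mm above the bench; its x axis is the slide direction. The end stop is a dark steel block clamped across the rail at a different place each time, 70 mm wide, 18 mm thick, top 57 mm above the bench. With the carriage home carriage_front coincides with it; the button comes fully up there only within about 3 mm of it.
- bottle_a: A loose capped ochre plastic bottle, 44 mm across, 130 mm tall, standing beside the jig; origin at the centre of its underside. Leave it alone.
- bottle_b: A second such bottle. Leave it alone.
- bottle_c: A third such bottle. Leave it alone.
- cap_tub: A loose pink round tub of red caps, 92 mm across the rim, 45 mm high, on the other side of the jig; origin at the centre of its underside. Leave it alone.

How it is judged:
By the outcome, as a careful person would: the job done as asked, in the order asked, and still so for the second after the job is handed in, with the robot touching nothing.
It also fails if it takes over 35 s, if anything falls off the work surface, if the arm or the gripper's body presses on something with over 40 N, if the wrist force passes 120 N, or if a joint passes its speed limit or range.

## Robot

A 7-joint arm with a two-finger parallel gripper is mounted at the origin on the work surface. World frame = base frame: x ahead of the robot, y to its left, z up, the work surface at z = 0. Lengths are in mm, angles in rad, forces in N, time in s.
With the tool pointing down it reaches from about 400 to 875 mm from the base axis. Payload 4.4 kg.
Tool frame: the origin (TCP) lies at the very end of the fingers, on their centre line; the grasp point (between the pads) lies 19 mm behind it; y points along the fingers, z is the direction in which the jaws open and shut, and the axes are right-handed (so a half turn about y gives the same grasp; the last joint's range is limited). The gripper opens to 85 mm and grips with 20 to 120 N. Pads are 22 mm wide; open, the fingers measure 114 mm over their backs; the gripper's body (76 mm by 85 mm) begins 54 mm behind the grasp point. The pads swing forward as they close: fully open they stand 13 mm farther back than shut.
Start: joints at [-0.066, 0.628, 0.038, 1.517, -0.027, 0.996, -0.02], TCP at [650.014, 0.027, 231.313] pointing down, gripper open.
Joint ranges: [-3.06, 3.06], [-0.37, 2.12], [-1.25, 1.32], [0.18, 2.47], [-1.1, 4.24], [0.23, 1.98], [-2.94, 2.94]. Speed limits (rad/s): [2.57, 2.57, 3.14, 3.14, 3.14, 3.14, 3.14].

## Interface

Orientations are given as [roll, pitch, yaw] about the fixed x, y, z axes, in that order (R = Rz(yaw) Ry(pitch) Rx(roll)).
In Python, from cell import * gives the robot as it stands.
- The arm moves only by the tool apply_moves, never from a script. Its argument "targets" is a list of rows, each a list of 6 numbers: the shift along the tool's x, y, z in units of 40 mm (1.0 is 40 mm), then the turn, a rotation vector about the tool's x, y, z in units of 8 degrees (1.0 is 8 degrees). A call has 1 to 12 rows; each row shifts and turns the commanded pose from where the row before left it, along the tool's axes as they then stand; what a row does not reach is not made up. A row lasts 1/8 s, in which the tool goes at most 62.5 mm and 10.7 degrees, less where a joint would pass 70% of its speed; a pose out of reach is approached as far as the arm can. A call is refused whole if a number of a shift passes 1 or a number of a turn 1, either way. A call with a gripper value outside its range is refused whole. "jaw" is the gripper command: -1 is shut, 1 is fully open, values between are in proportion, set as the call begins (left out, the last holds). The fingers move at their own pace and stop on an object; the grip force is fixed at half the most. Time passes only in rows, so rows that do not move let the fingers close. It gives the time, the measured TCP pose, the force and the opening at its end, in the units of the state.
- read_state(): the state, without advancing time (a new reading comes with each control period).
- get_image(name): name is "scene" or "side" or "wrist"; returns the picture (480x640x3 uint8, red, green, blue); there is no depth.
- calibration(name): a dict with "fx", "fy", "cx", "cy" (pixels), "world_from_camera" (4x4, takes a point from camera to world coordinates). Camera axes: x right, y down, z forward; pixel columns grow to the right and rows downward; lengths in mm; the calibration is good to about 2 mm. The wrist camera is an equidistant fisheye: a pixel r from the principal point sees the ray r / f radians off the axis. A picture is of the moment at which its call begins: read the wrist's pose just before it. calibration takes no time and is no camera call; for the wrist camera it gives the pose at the moment of the call.
- finish_job(): hands the job in, once; it reports no verdict.
The state is a dict: "clock": time; "qpos": joint angles; "qd": joint speeds; "tau": joint torques, N m; "eef_pos": TCP position; "tool_rot": TCP orientation; "force": force on the tool from outside, world axes, zero at the start; "torque": the same for the moment, N m; "width": finger opening in mm.
Only numpy, scipy, OpenCV 4.12 (cv2) and the standard library are available. Lean on these libraries where they do the work, as an engineer would, in place of code of your own. Each camera call takes 0.05 s, during which the arm holds its last target. There are 200 camera calls.

## Working session

There is one attempt and no reset: what is moved stays moved. The work goes in short steps, Python scripts to look and compute and a tool call to move; the robot and the scene stay as the last step left them, time stands still between calls to the robot, and variables do not carry over. Pictures are saved under pics/ and viewed, about 8 in all and at most 12, crops included, and the job is handed in when it is done.

Besides the shell and the picture viewer there is one more tool, called after "Request:" as name(argument=value, ...) on one line, values as JSON. apply_moves: Moves the arm, as the interface text tells. Its arguments: {"type":"object","properties":{"targets":{"type":"array"},"jaw":{"type":"number"}},"required":["targets"]}

```bash
mkdir -p pics
python3 - <<'E'
from cell import *
import cv2
s=read_state(); print(s['clock'],s['eef_pos'],s['tool_rot'],s['force'],s['width'])
for n in("scene","side"):
    cv2.imwrite(f"pics/{n}0.png",get_image(n)[:,:,::-1]); c=calibration(n); print(n,c)
E
```

```text
0.0 [6.49378293e+02 3.04350280e-02 2.30379162e+02] [-1.57268762e+00 -4.77693277e-05 -1.57079707e+00] [-0.17741737 -0.06810466 -0.50018913] 85.42546576902177
scene {'fx': 515.960740159888, 'fy': 515.960740159888, 'cx': 331.2663660638627, 'cy': 243.66436541840918, 'world_from_camera': array([[ 6.17822699e-01,  4.10519646e-01, -6.70647995e-01,
         1.24592235e+03],
       [ 7.86066270e-01, -3.44004682e-01,  5.13576282e-01,
        -3.90108523e+02],
       [-1.98728963e-02, -8.44472853e-01, -5.35229548e-01,
         5.68454803e+02],
       [ 0.00000000e+00,  0.00000000e+00,  0.00000000e+00,
         1.00000000e+00]])}
side {'fx': 600.3585375982498, 'fy': 600.3585375982498, 'cx': 304.1247558236717, 'cy': 235.40184132083127, 'world_from_camera': array([[-9.84308119e-01, -1.07666973e-01,  1.39804686e-01,
         4.63759168e+02],
       [-1.74803418e-01,  4.86696762e-01, -8.55903048e-01,
         9.69601175e+02],
       [ 2.41100023e-02, -8.66910656e-01, -4.97880129e-01,
         5.79951127e+02],
       [ 0.00000000e+00,  0.00000000e+00,  0.00000000e+00,
         1.00000000e+00]])}
```

View pics/scene0.png

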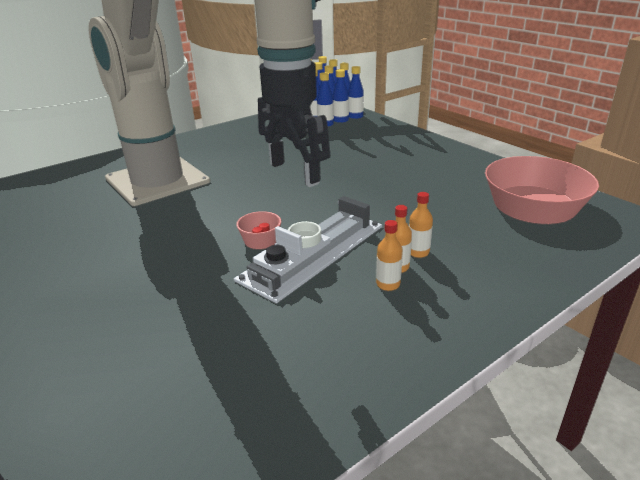

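View pics/side0.png

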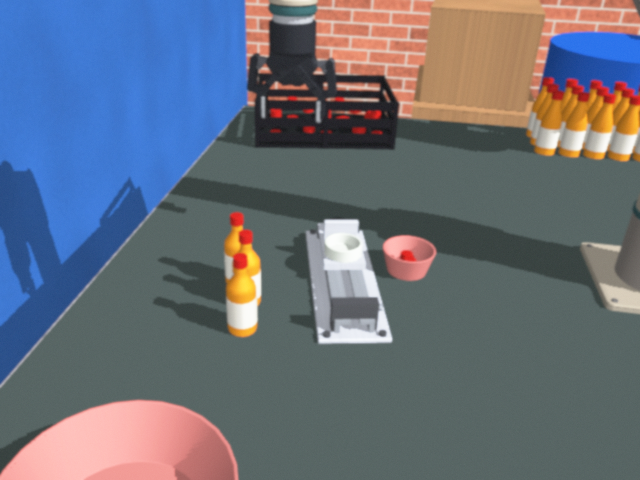

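The scene view shows the button at about (276,252), the end stop at about (353,212), and the bottles on the far right of the jig. In the side view the stop is at about (354,308). I'll enlarge both.

Run:
```python
import cv2
a=cv2.imread("pics/scene0.png")[190:300,230:390]; cv2.imwrite("pics/c1.png",cv2.resize(a,None,fx=5,fy=5,interpolation=cv2.INTER_CUBIC))
a=cv2.imread("pics/side0.png")[210:345,290:450]; cv2.imwrite("pics/c2.png",cv2.resize(a,None,fx=4,fy=4,interpolation=cv2.INTER_CUBIC))
```

```text
(no output)
```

View pics/c1.png

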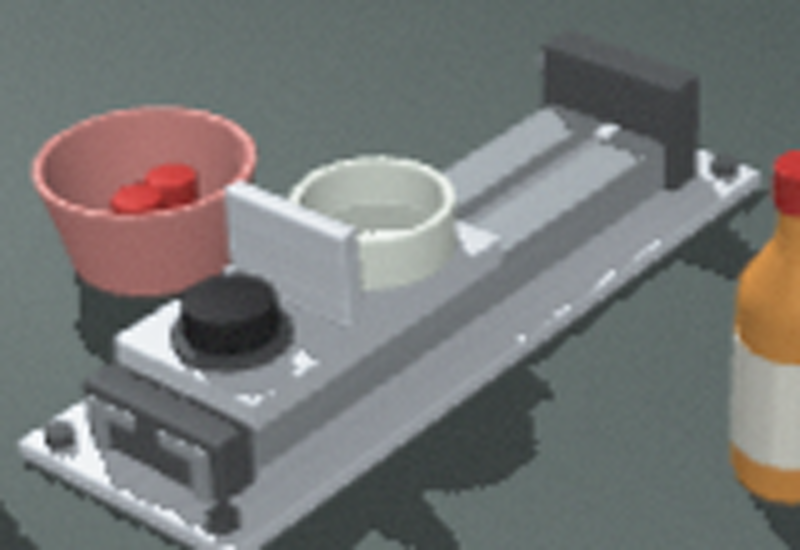

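View pics/c2.png

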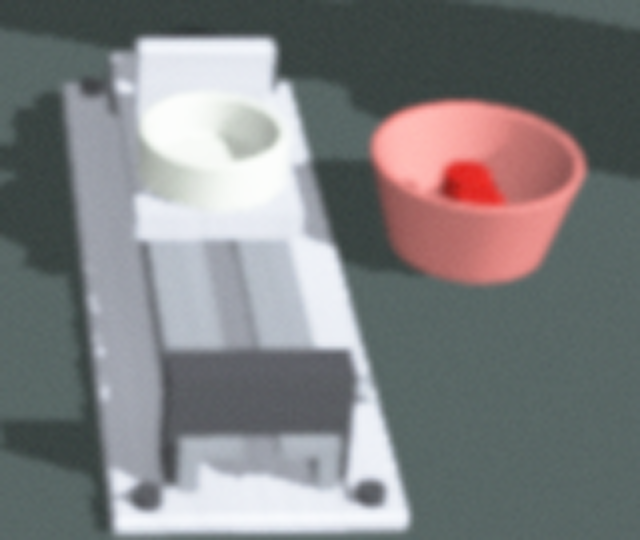

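```bash
cat > h.py <<'E'
from cell import *
import numpy as np
def ray(n,u,v,z,c=None):
    c=c or calibration(n); T=c['world_from_camera']
    d=T[:3,:3]@[(u-c['cx'])/c['fx'],(v-c['cy'])/c['fy'],1]; o=T[:3,3]
    return (o+d*(z-o[2])/d[2]).round(1)
E
python3 - <<'E'
from h import *
for k,u,v,z in [("btn",231,294,60),("btnL",182,296,60),("btnR",279,296,60),("ppL rear",229,187,82),("ppR rear",350,242,82),("base RL",20,447,8),("base FR",765,175,8),("stop RL",545,47,57),("stop RR",668,92,57),("stop FL",572,33,57),("stop FR",697,77,57),("carFR",502,240,42.5),("carRL",117,340,42.5),("nestc",373,200,69)]:
    print(k,ray("scene",230+u/5,190+v/5,z))
for k,u,v,z in [("base F-L",113,518,8),("base F-R",408,514,8),("base rearL",66,88,8),("pp top L",137,40,82),("pp top R",275,40,82),("stopL",165,350,57),("stopR",352,352,57),("carF L",135,239,42.5),("carF R",303,239,42.5),("tubc",478,155,45)]:
    print(k,ray("side",290+u/4,210+v/4,z))
E
```

```text
btn [558.1  10.1  60. ]
btnL [547.8  -4.3  60. ]
btnR [570.5  22.8  60. ]
ppL rear [525.6  32.4  82. ]
ppR rear [586.5  44.5  82. ]
base RL [525.2 -65.6   8. ]
base FR [556.2 278.9   8. ]
stop RL [476.5 222.7  57. ]
stop RR [540.9 236.3  57. ]
stop FL [473.9 239.8  57. ]
stop FR [538.8 254.2  57. ]
carFR [569.7 126.   42.5]
carRL [533.7 -25.3  42.5]
nestc [549.7  80.3  69. ]
base F-L [550.3 284.6   8. ]
base F-R [443.5 260.1   8. ]
base rearL [622.2 -27.6   8. ]
pp top L [578.7  52.8  82. ]
pp top R [519.5  39.5  82. ]
stopL [538.8 244.2  57. ]
stopR [470.4 231.   57. ]
carF L [563.5 149.9  42.5]
carF R [495.9 135.3  42.5]
tubc [426.9  56.2  45. ]
```

Request:
apply_moves(targets=[[-0.2,0,-0.8,0,0,0],[-0.2,0,-0.8,0,0,0],[-0.15,0,-0.775,0,0,0],[0,0,0,0,-0.775,0],[0,0.5,0,0,-0.775,0],[0,1,0,0,0,0],[0,1,0,0,0,0],[0,0.65,0,0,0,0],[0,0,0,0,0,0],[0,0,0,0,0,0]], jaw=-1)

```text
clock: 1.35
eef_pos: [555.7, 22.1, 106.1]
tool_rot: [-1.57, -0.0, -1.354]
force: [-1.1, 0.0, 0.6]
width: -0.2
```

Run:
```python
from h import *
import cv2
s=read_state(); print(s['clock'],s['eef_pos'],s['tool_rot'],s['force'],s['width'])
for u,v in[(388,287),(403,270),(421,254)]: print(ray("scene",u,v,0))
a=get_image("scene")[170:300,230:390,::-1]; cv2.imwrite("pics/c3.png",cv2.resize(a,None,fx=4.5,fy=4.5,interpolation=cv2.INTER_CUBIC))
```

```text
1.35 [555.65449808  22.08061013 106.07708449] [-1.56962841e+00 -1.62039773e-04 -1.35437951e+00] [-1.06057646  0.01109809  0.55079571] -0.19406482000368036
[714.9 143.6   0. ]
[694.4 202.    0. ]
[678.1 268.2   0. ]
```

View pics/c3.png

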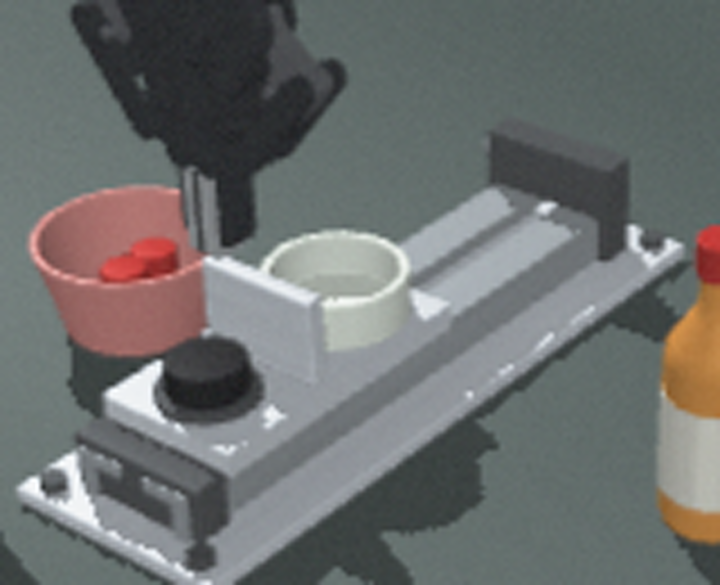

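The fingertip shows at about (220,245) in the crop, which is (279,224.5) full frame, just above the push plate in the picture. I'll check that against the TCP.

Run:
```python
from h import *
for u,v in[(205,252),(237,245),(222,248)]: print(ray("scene",230+u/4.5,170+v/4.5,106))
```

```text
[556.7  13.9 106. ]
[560.3  26.7 106. ]
[558.4  20.8 106. ]
```

Request:
apply_moves(targets=[[0,0.5,0,0,0,0],[0,0.5,0,0,0,0],[0,0.15,0,0,0,0],[0,0.05,0,0,0,0],[0,0,0,0,0,0],[0,0,0,0,0,0]])

```text
clock: 2.15
eef_pos: [555.1, 22.1, 58.0]
tool_rot: [-1.57, -0.0, -1.354]
force: [-2.1, 0.7, 3.1]
width: -0.1
```

Request:
apply_moves(targets=[[0,0.075,0,0,0,0],[0,0.075,0,0,0,0],[0,0.025,0,0,0,0],[0,0,0,0,0,0],[0,0,0,0,0,0]])

```text
clock: 2.78
eef_pos: [555.3, 22.1, 52.2]
tool_rot: [-1.57, -0.0, -1.354]
force: [-7.3, -0.4, 21.1]
width: -0.0
```

Request:
apply_moves(targets=[[0,-0.01,0,0,0,0],[-0.05,0,0,0,0,0],[-0.1,0,0,0,0,0],[-0.1,0,0,0,0,0],[-0.1,0,0,0,0,0],[-0.1,0,0,0,0,0],[-0.1,0,0,0,0,0],[-0.1,0,0,0,0,0],[0,0,0,0,0,0]])

```text
clock: 3.9
eef_pos: [549.6, 46.6, 52.3]
tool_rot: [-1.57, -0.001, -1.355]
force: [-5.3, -1.8, 18.8]
width: 0.2
```

Run:
```python
from h import *
import cv2
s=read_state(); print(s['clock'],s['eef_pos'],s['force'])
a=get_image("scene")[170:300,230:390,::-1]; cv2.imwrite("pics/c4.png",cv2.resize(a,None,fx=4.5,fy=4.5,interpolation=cv2.INTER_CUBIC))
```

```text
3.9 [549.55112782  46.60225     52.3060204 ] [-5.25426901 -1.78256867 18.76523142]
```

View pics/c4.png

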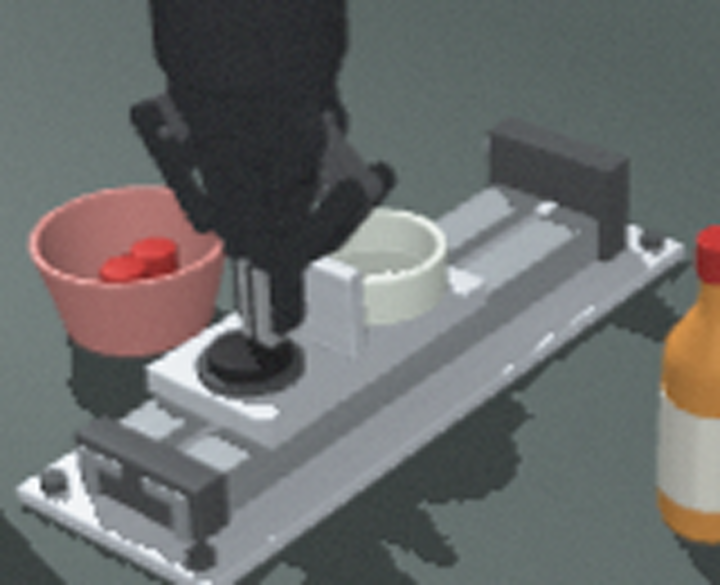

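The button is fully down and the carriage is moving with the finger, with the stop ahead. I'll continue.

Request:
apply_moves(targets=[[-0.15,0,0,0,0,0],[-0.15,0,0,0,0,0],[-0.15,0,0,0,0,0],[-0.15,0,0,0,0,0],[-0.15,0,0,0,0,0],[-0.15,0,0,0,0,0],[-0.15,0,0,0,0,0],[-0.15,0,0,0,0,0],[-0.15,0,0,0,0,0],[-0.15,0,0,0,0,0],[-0.15,0,0,0,0,0],[0,0,0,0,0,0]])

```text
clock: 5.45
eef_pos: [534.4, 111.6, 52.3]
tool_rot: [-1.572, -0.0, -1.354]
force: [-6.8, -1.0, 22.0]
width: 0.2
```

Request:
apply_moves(targets=[[-0.07,0,0,0,0,0],[-0.07,0,0,0,0,0],[-0.07,0,0,0,0,0],[-0.07,0,0,0,0,0],[-0.07,0,0,0,0,0],[-0.07,0,0,0,0,0],[0,0,0,0,0,0]])

```text
clock: 6.32
eef_pos: [530.7, 127.4, 52.2]
tool_rot: [-1.572, -0.001, -1.355]
force: [-7.2, -2.4, 21.3]
width: -0.2
```

Request:
apply_moves(targets=[[-0.05,0,0,0,0,0],[-0.05,0,0,0,0,0],[-0.05,0,0,0,0,0],[0,0,0,0,0,0]])

```text
clock: 6.82
eef_pos: [529.4, 133.0, 52.2]
tool_rot: [-1.573, -0.001, -1.355]
force: [-6.8, -3.4, 20.9]
width: 0.1
```

Request:
apply_moves(targets=[[-0.05,0,0,0,0,0],[-0.05,0,0,0,0,0],[-0.05,0,0,0,0,0],[0,0,0,0,0,0]])

```text
clock: 7.32
eef_pos: [528.8, 135.4, 52.2]
tool_rot: [-1.573, -0.005, -1.357]
force: [-5.0, -9.3, 20.7]
width: 0.0
```

Run:
```python
from h import *
import cv2
s=read_state(); print(s['clock'],s['eef_pos'],s['force'])
a=get_image("scene")[170:300,230:390,::-1]; cv2.imwrite("pics/c5.png",cv2.resize(a,None,fx=4.5,fy=4.5,interpolation=cv2.INTER_CUBIC))
```

```text
7.325 [528.82906018 135.39052313  52.17981815] [-5.01337069 -9.31026626 20.67268957]
```

View pics/c5.png

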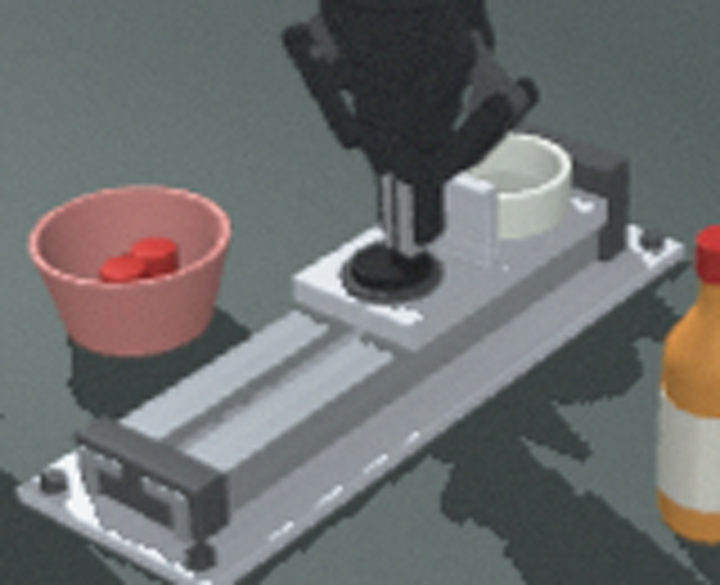

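The carriage front is touching the stop and the y force is rising. I'll press on a little to seat it.

Request:
apply_moves(targets=[[-0.05,0,0,0,0,0],[-0.05,0,0,0,0,0],[0,0,0,0,0,0],[0,0,0,0,0,0]])

```text
clock: 7.88
eef_pos: [529.1, 137.5, 52.2]
tool_rot: [-1.572, -0.007, -1.359]
force: [-2.6, -12.6, 19.3]
width: 0.1
```

Request:
apply_moves(targets=[[0,-0.05,0,0,0,0],[0,-0.05,0,0,0,0],[0,-0.1,0,0,0,0],[0,-0.1,0,0,0,0],[0,-0.2,0,0,0,0],[0,-0.5,0,0,0,0],[0,-1,0,0,0,0],[0,-1,0,0,0,0],[1,-1,0,0,0,0],[1,-1,0,0,0,0],[1,0,0,0,0,0],[0,0,0,0,0,0]])

```text
clock: 9.38
eef_pos: [555.4, 22.2, 251.2]
tool_rot: [-1.568, -0.003, -1.361]
force: [-0.3, 0.3, 0.2]
width: 0.1
```

Run:
```python
from h import *
import cv2
s=read_state(); print(s['clock'],s['eef_pos'],s['force'])
a=get_image("scene")[170:300,230:390,::-1]; cv2.imwrite("pics/c6.png",cv2.resize(a,None,fx=4.5,fy=4.5,interpolation=cv2.INTER_CUBIC))
a=get_image("side")[210:345,290:450,::-1]; cv2.imwrite("pics/c7.png",cv2.resize(a,None,fx=4,fy=4,interpolation=cv2.INTER_CUBIC))
```

```text
9.375 [555.35645071  22.24488767 251.16636636] [-0.3316661   0.25825745  0.20088092]
```

View pics/c6.png

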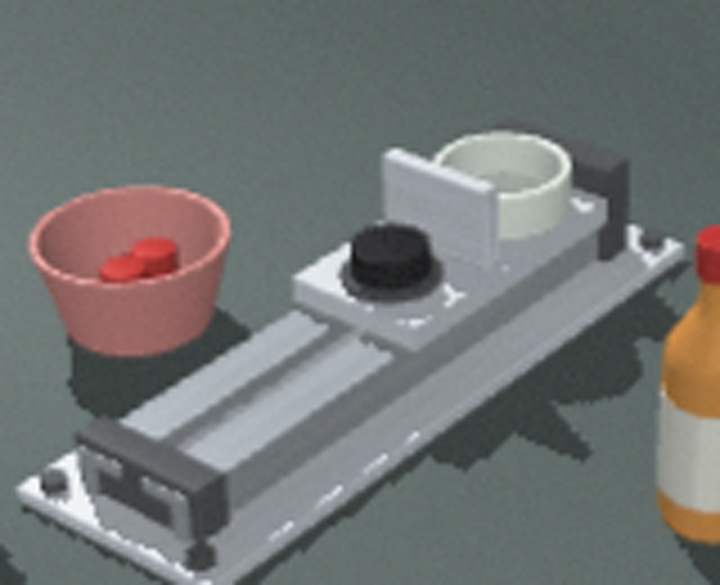

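View pics/c7.png

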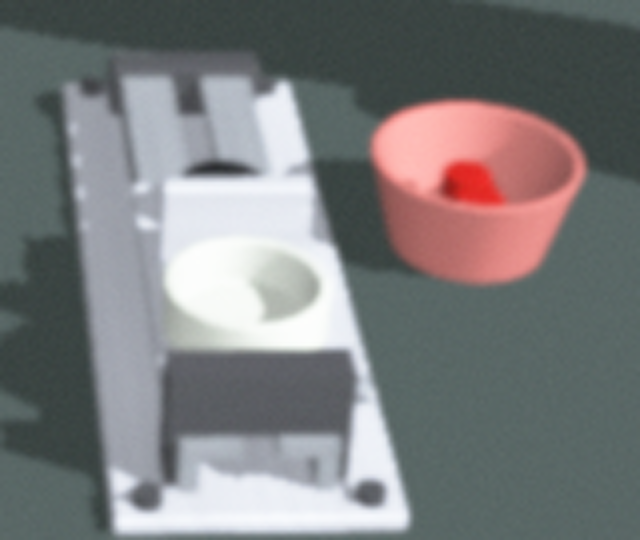

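The carriage is against the stop and the button is up. I'll compare its height with the start, side by side.

Run:
```python
from h import *
import cv2
b=get_image("scene")[:,:,::-1].copy(); a=cv2.imread("pics/scene0.png")
cv2.imwrite("pics/full.png",b)
r=lambda i,x,y:cv2.resize(i[y:y+50,x:x+40],None,fx=10,fy=10,interpolation=cv2.INTER_CUBIC)
cv2.imwrite("pics/c8.png",np.hstack([r(a,258,225),r(b,298,200)]))
```

```text
(no output)
```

View pics/c8.png

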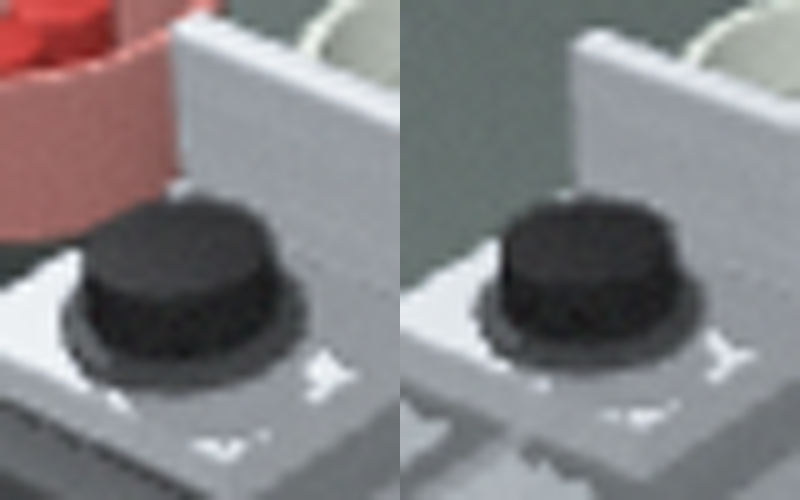

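Run:
```python
from cell import *
print(finish_job())
```

```text
the job is handed in; nothing more can be done
None
```

I pressed the lock button fully down with the shut fingertips and pushed the carriage, still pressed, about 113 mm along its rail to the end stop. I kept pushing there until the force along the rail rose to about 12 N. I then lifted straight up and moved clear, and handed the job in at about 9.5 s.

- **Carriage:** the last pictures show its front end against the end stop.
- **Button:** it is back up. Its visible wall height relative to its width is 0.33, against 0.34 at the start. That is within what I can read off the picture, so a shortfall of about 1 mm could not be seen.
- **Tub, bottles and robot:** the tub and the one bottle in the final crops look unmoved. The other two bottles were outside those crops, but the arm stayed well away from all three. The force reading is near zero, so the robot is touching nothing.
- **Forces:** pressing took up to about 22 N at the fingertips, and I saw no readings beyond the limits.

No check failed. I did not test the lock by pulling the carriage back.

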